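Try out the lid stay of the brass-handled case

ROBOT

A 6-joint arm with a two-finger parallel gripper is mounted at the origin on the work surface. World frame = base frame: x ahead of the robot, y to its left, z up, the work surface at z = 0. Lengths are in m, angles in rad, forces in N, time in s.
With the tool pointing down it reaches from about 0.375 to 0.9 m from the base axis. Payload 3.1 kg.
Tool frame: the origin (TCP) lies on the centre line of the jaws, within the pads' length; the fingertips stand 19 mm ahead of it and the grasp point (between the pads) is the TCP; z points along the fingers, y is the direction in which the jaws open and shut (so a half turn about z gives the same grasp; the last joint's range is limited). The gripper opens to 85 mm and grips with 20 to 120 N. Pads are 22 mm wide; open, the fingers measure 114 mm over their backs; the gripper's body (76 mm by 85 mm) begins 54 mm behind the grasp point. The pads swing forward as they close: fully open they stand 13 mm farther back than shut.
Start: joints at [-1.452, 0.527, 1.433, -0, 1.181, -0.178], TCP at [0.183, -0.597, 0.211] pointing down, gripper open.
Joint ranges: [-3.08, 3.08], [-0.75, 2.2], [0.22, 2.44], [-1.43, 4.57], [0, 2.65], [-2.85, 2.85]. Speed limits (rad/s): [2.79, 2.79, 3.14, 3.14, 3.14, 3.14].

INTERFACE

Orientations are given as a unit quaternion [x, y, z, w].
In Python, from station import manip, imaging, workorder gives the robot as it stands.
- The arm moves only by the shell command python3 -m creep 'ROWS' [FORCE]. ROWS is a JSON object of lists of equal length, an entry for each row: "claw": the finger opening in cm, from 0 to 8.54; "dp": the shift along the tool's x, y, z in cm, a list of three; "roll": the turn about the tool's z in rad. In form: {"claw": [claw, ...], "dp": [[dx, dy, dz], ...], "roll": [roll, ...]}. A call has 1 to 12 rows; each row is the pose to reach, as a shift and turn from the pose commanded when the call began, along the tool's axes at that moment; what a row does not reach only later rows make up. A row lasts 1/10 s, in which the tool goes at most 50 mm and 8.59 degrees, less where a joint would pass 70% of its speed; a pose out of reach is approached as far as the arm can. A call with a gripper value outside its range is refused whole. The fingers move at their own pace and stop on an object; FORCE is the grip in N (left out, the last holds). Time passes only in rows, so rows that repeat a pose let the fingers close. It gives the time, the measured TCP pose, the force and the opening at its end, in the units of the state.
- manip.sense(): the state, without advancing time (a new reading comes with each control period).
- imaging.snapshot(name): name is "scene" or "top" or "wrist"; returns a dict with "image" (420x560x3 uint8, red, green, blue), "z_map" (420x560 float32, m along the optical axis (not along the pixel's ray), 0 where there is no reading), "vfov" (degrees; the focal length in pixels is half the picture's height over the tangent of half this angle, whatever the lens; pixels are square), "cx", "cy" (the principal point, pixels), "R" (3x3) and "t" (3): a world point X has camera coordinates R X + t. Camera axes: x right, y down, z forward; pixel columns grow to the right and rows downward; lengths in m; the calibration is good to about 2 mm. A picture is of the moment at which its call begins.
- workorder.sign_off(): hands the job in, once; it reports no verdict.
The state is a dict: "t": time; "q": joint angles; "qd": joint speeds; "tau": joint torques, N m; "tcp_pos": TCP position; "tool_rot": TCP orientation; "force": force on the tool from outside, world axes, zero at the start; "ft_torque": the same for the moment, N m; "finger_gap": opening from 0.0 (shut) to 1.0 (fully open).
Only numpy, scipy, OpenCV 4.12 (cv2) and the standard library are available. Lean on these libraries where they do the work, as an engineer would, in place of code of your own. Each camera call takes 0.05 s, during which the arm holds its last target.

TASK

The folding stay on the black case with the brass handle has just been refitted, so try it out: raise that lid by its handle until the stay locks, and let go so that the stay alone carries the lid. Then press the red pad at the stay's joint to break it, so that the lid comes down fully shut. Leave the blue case with the steel handle shut.

Things in the scene. Friction and masses are not known exactly. Their poses are not given: they have to be found in the camera images.
- brass_handle (a point): Middle of the black case's brass bar handle, 10 mm thick, 100 long, 55 mm off the lid's front edge, 50 mm gap behind it; 122 mm above the table when shut. x: from bar along the lid to the hinge, y: along the bar, z: lid's upward normal. Hinge axis parallel to y, 215 mm along x, 6 mm below. Lifting takes 3 to 6 N; raise 68 degrees, to the stop. Let go, it settles 2 degrees onto the stay.
- brass_pad (a point): Centre of the top of the red press pad, 42 (front-back) x 45 x 6 mm, at the stay's knee, 66 mm out from the black case's +y side. Locked: nearly level, facing up, beside the raised lid. Press it with 2 to 6 N down and towards the hinge, 35 degrees off vertical: it gives way after 15 to 25 mm, the stay folds down and the damped lid sinks shut by itself in 2 to 4 s.
- brass_stay (a joint): Knee of the black case's stay, two 74 mm steel links on its +y side: 0 folded (lid shut), 1.80 straight, 2.16 rad locked, past straight against a stop. A light spring carries it from straight to locked when the lid is let go at the end of its travel. Case: 160 mm deep, 180 wide, 127 high with lid.
- steel_handle (a point): Middle of the steel bar handle of the blue case, a bystander of the same size, shape and axes, with its own stay and red pad. It stays shut. The two cases stand side by side, about 320 mm apart, either one on the left.

How it is judged:
By the outcome, as a careful person would: the job done as asked, in the order asked, and still so for the second after the job is handed in, with the robot touching nothing.
It also fails if it takes over 50 s, if anything falls off the work surface, if the arm or the gripper's body presses on something with over 40 N, if the wrist force passes 120 N, or if a joint passes its speed limit or range.

## Working session

There is one attempt and no reset: what is moved stays moved. The work goes in short steps, Python scripts to look and compute and a shell command to move; the robot and the scene stay as the last step left them, time stands still between calls to the robot, and variables do not carry over. Pictures are saved under pics/ and viewed, and the job is handed in when it is done.

```bash
ls; mkdir -p pics
python3 - <<'E'
from station import manip, imaging
import cv2,numpy as np
print(manip.sense())
for n in ["scene","top","wrist"]:
    s=imaging.snapshot(n); cv2.imwrite(f"pics/{n}0.png",s["image"][:,:,::-1]); np.savez(f"{n}0.npz",**s)
    print(n,s["vfov"],s["cx"],s["cy"],np.round(s["R"],3).tolist(),s["t"])
E
```

```text
pics
{'t': 0.0, 'q': array([-1.45154564e+00,  5.28470872e-01,  1.43389347e+00, -4.12008651e-05,
        1.18137748e+00, -1.78481656e-01]), 'qd': array([ 0.00011279,  0.00088098, -0.00016405, -0.0013724 , -0.00075429,
       -0.00124827]), 'tau': array([-1.09481059e-04, -4.42348802e+01, -1.78025043e+01, -4.19176467e-04,
        8.49606644e-03, -1.25329242e-05]), 'tcp_pos': array([ 0.1832823 , -0.59673677,  0.20973357]), 'tool_rot': array([ 9.88938145e-01,  1.48324610e-01,  1.27783539e-05, -1.07467644e-03]), 'force': array([-0.02303596,  0.45996276, -0.42242159]), 'ft_torque': array([ 0.01872962, -0.00520988,  0.04874223]), 'finger_gap': 0.9973234759151626}
scene 57.171594314310454 287.4856603761634 212.1755238824639 [[0.735, 0.678, -0.019], [0.329, -0.382, -0.864], [-0.593, 0.629, -0.503]] [-0.43828557 -0.02731466  1.03558944]
top 57.24278569369572 278.0431780863394 210.9933612551073 [[-0.003, -1.0, -0.024], [-0.986, 0.007, -0.164], [0.164, 0.024, -0.986]] [0.07756295 0.57357128 0.70439671]
wrist 68.76953272130449 281.97989719324477 214.20074881625678 [[0.294, -0.956, -0.003], [-0.92, -0.283, 0.271], [-0.26, -0.077, -0.962]] [-0.62407547 -0.0341202   0.38015395]
```

View pics/scene0.png

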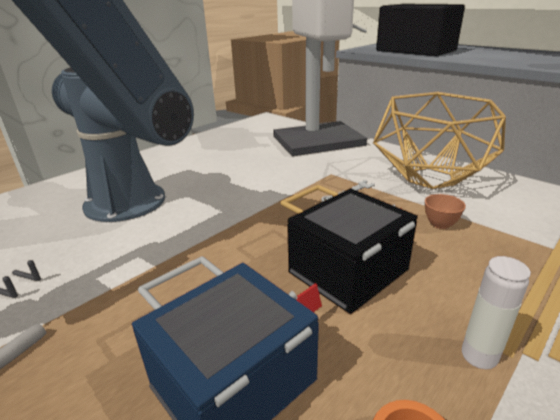

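View pics/top0.png

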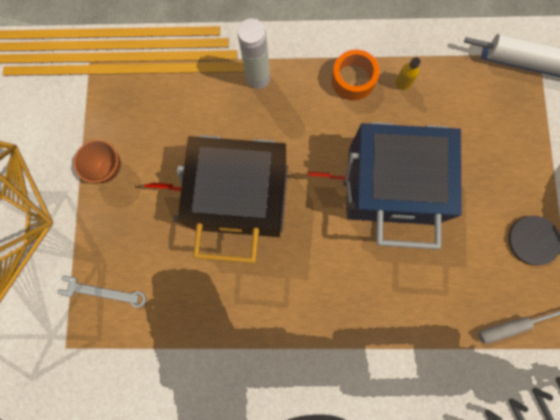

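View pics/wrist0.png

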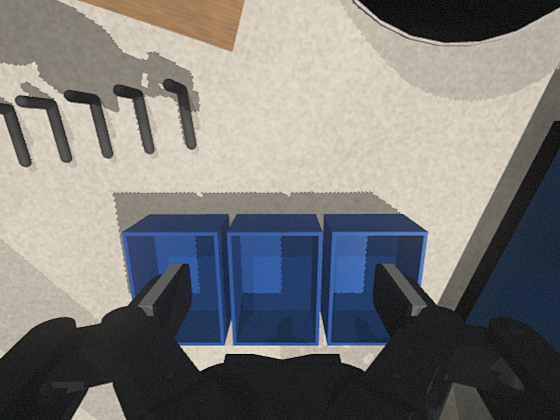

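```bash
cat > h.py <<'E'
import numpy as np,cv2
from station import manip, imaging
def K(s):
    f=s["image"].shape[0]/2/np.tan(np.radians(float(s["vfov"]))/2); return f,float(s["cx"]),float(s["cy"])
def ray(s,u,v):
    f,cx,cy=K(s); R=np.array(s["R"]);t=np.array(s["t"])
    return -R.T@t, R.T@np.array([(u-cx)/f,(v-cy)/f,1.])
def onz(s,u,v,z):
    o,d=ray(s,u,v); return o+d*(z-o[2])/d[2]
def pts(s):
    f,cx,cy=K(s); z=np.array(s["z_map"]); v,u=np.indices(z.shape)
    c=np.stack([(u-cx)/f*z,(v-cy)/f*z,z],-1); P=(c-np.array(s["t"]))@np.array(s["R"])
    P[z<=0]=np.nan; return P
def hsv(s): return cv2.cvtColor(np.array(s["image"]),cv2.COLOR_RGB2HSV)
E
python3 - <<'E'
from h import *
s=np.load("top0.npz"); H=hsv(s); P=pts(s)
red=((H[...,0]<6)|(H[...,0]>174))&(H[...,1]>170)&(H[...,2]>70)
n,l,st,c=cv2.connectedComponentsWithStats(red.astype(np.uint8))
for i in range(1,n):
    if st[i,4]>15: print("red",st[i],c[i],np.nanmedian(P[l==i],0),np.nanmax(P[l==i],0))
# brass bar: saturated yellow-ish at z~.122 
y=(H[...,0]>12)&(H[...,0]<28)&(H[...,1]>150)&(P[...,2]>.10)&(P[...,2]<.14)
n,l,st,c=cv2.connectedComponentsWithStats(y.astype(np.uint8))
for i in range(1,n):
    if st[i,4]>15:
        q=P[l==i]; print("brass",st[i],q.min(0),q.max(0))
        b=q[q[:,0]<q[:,0].min()+.012]; print(len(b),b.mean(0), np.polyfit(b[:,1],b[:,0],1), b[:,1].min(),b[:,1].max())
# dark lid top of black case
for nm,(u0,u1) in {"black":(175,292),"blue":(345,465)}.items():
    Q=P[110:240,u0:u1].reshape(-1,3); Q=Q[(Q[:,2]>.11)&(Q[:,2]<.14)]
    r=cv2.minAreaRect(Q[:,:2].astype(np.float32)); print(nm,r,np.median(Q[:,2]))
for uv in [(196,257),(255,260),(379,242),(440,245)]: print(uv,onz(s,*uv,.122))
E
```

```text
red [309 173  23   4  63] [319.85714286 174.26984127] [ 0.64105777 -0.00655483  0.0717633 ] [0.6441532  0.01454585 0.07580983]
red [145 184  37   6 100] [161.65 185.99] [0.62095075 0.30004223 0.07083188] [0.62764104 0.33146149 0.07637136]
brass [  0 142  52 158 772] [0.40981298 0.487943   0.10009486] [0.69569665 0.60108752 0.13994425]
22 [0.41630857 0.56541028 0.10364166] [-0.81790887  0.87876265] 0.5618561360885747 0.5683112545460354
brass [194 222  66  41 712] [0.47260345 0.1063072  0.1020343 ] [0.54243629 0.22310018 0.12834601]
285 [0.47951095 0.15473234 0.12494225] [0.04239885 0.47295048] 0.1112182865603216 0.21863940188354947
black ((0.6054071187973022, 0.16185498237609863), (0.19456890225410461, 0.1933756321668625), 85.53260803222656) 0.12775395046384905
blue ((0.6158080101013184, -0.15251490473747253), (0.19331111013889313, 0.21734337508678436), 85.45299530029297) 0.12761372743193306
(196, 257) [0.48168785 0.21573982 0.122     ]
(255, 260) [0.47613245 0.11308716 0.122     ]
(379, 242) [ 0.50619283 -0.10124698  0.122     ]
(440, 245) [ 0.50052849 -0.20520026  0.122     ]
```

Run:
```python
from h import *
s=np.load("top0.npz"); H=hsv(s); P=pts(s)
y=(H[...,0]>12)&(H[...,0]<28)&(H[...,1]>150)&(P[...,2]>.10)&(P[...,2]<.14)
n,l,st,c=cv2.connectedComponentsWithStats(y.astype(np.uint8))
i=[k for k in range(1,n) if st[k,0]==194][0]; m=l==i
us=[];vs=[]
for u in range(194,260):
    v=np.where(m[:,u])[0]; v=v[v>245]
    if len(v): us.append(u);vs.append(v.mean()); 
us=np.array(us);vs=np.array(vs);print(us.min(),us.max())
g=(us>200)&(us<252); p=np.polyfit(us[g],vs[g],1)
A=onz(s,us.min(),np.polyval(p,us.min()),.122);B=onz(s,us.max(),np.polyval(p,us.max()),.122)
print(A,B,(A+B)/2,np.linalg.norm(A-B),np.degrees(np.arctan2((A-B)[0],(A-B)[1])))
s=np.load("scene0.npz"); H=hsv(s); P=pts(s)
y=(H[...,0]>12)&(H[...,0]<28)&(H[...,1]>130)&(P[...,2]>.09)&(P[...,2]<.135)&(P[...,1]<.25)&(P[...,1]>.08)&(P[...,0]<.55)
q=P[y]; print(len(q),q.min(0),q.max(0)); b=q[q[:,0]<.49]; print(b.mean(0),np.polyfit(b[:,1],b[:,0],1))
```

```text
194 257
[0.48562485 0.21936192 0.122     ] [0.47646599 0.10962856 0.122     ] [0.48104542 0.16449524 0.122     ] 0.11011490833993803 4.771115348613251
65 [0.48260788 0.099517   0.11908745] [0.54624461 0.20997192 0.12769472]
[0.48639474 0.14946706 0.12215826] [0.07074646 0.47582047]
```

```bash
python3 -m creep '{"claw":[5,5,5,5,5,5,5,5,5,5,5,5],"dp":[[3,-2,-4],[6,-4,-8],[10,-6,-10],[14,-8.5,-10],[18,-11,-10],[22,-13.5,-10],[26,-16,-10],[30,-18.5,-10],[34,-20.5,-10],[34,-20.5,-10],[34,-20.5,-10],[34,-20.5,-10]],"roll":[-0.1,-0.2,-0.3,-0.4,-0.5,-0.6,-0.7,-0.8,-0.9,-1.0,-1.1,-1.194]}' 20; python3 -c "
from h import *
print(manip.sense())"
```

```text
t: 1.35
tcp_pos: [0.4485, -0.3008, 0.3104]
tool_rot: [0.733, 0.681, -0.0, -0.0]
force: [0.5, -0.3, 0.2]
finger_gap: 0.584
{'t': 1.35, 'q': array([-7.97698912e-01,  3.06387732e-01,  1.51356942e+00, -9.65203057e-05,
        1.32250553e+00, -7.24232783e-01]), 'qd': array([-1.29716218e-02,  3.57090305e-03, -1.53866386e-05,  1.82152647e-03,
       -1.09756725e-03, -9.26396682e-01]), 'tau': array([ 4.14661439e-01, -3.55296171e+01, -1.96430182e+01,  2.00935017e-02,
        7.61033327e-03,  6.01620991e-01]), 'tcp_pos': array([ 0.44853782, -0.30080821,  0.31035039]), 'tool_rot': array([ 7.32589980e-01,  6.80670059e-01, -5.73883966e-05, -4.33740548e-04]), 'force': array([ 0.54338801, -0.2680056 ,  0.19413128]), 'ft_torque': array([ 0.00167632,  0.02241923, -0.04838591]), 'finger_gap': 0.5839578812340291}
```

```bash
python3 -m creep '{"claw":[5,5,5,5,5,5,5,5,5,5,5,5],"dp":[[4,0,0],[8.5,0,0],[13,0,0],[17.5,-0.1,0],[22,-0.2,0],[26.5,-0.3,0],[31,-0.3,0],[35.5,-0.4,0],[40,-0.4,0],[44,-0.4,2],[46.6,-0.4,4],[46.6,-0.4,6]],"roll":[0,0,0,0,0,0,0,0,0,0,0,0]}'; python3 -c "
from h import *
s=imaging.snapshot('wrist');cv2.imwrite('pics/w1.png',s['image'][:,:,::-1]);np.savez('w1.npz',**s)
print(manip.sense()['tcp_pos'],manip.sense()['tool_rot'])"
```

```text
t: 2.55
tcp_pos: [0.4808, 0.1664, 0.25]
tool_rot: [0.733, 0.68, 0.001, -0.0]
force: [0.2, -1.6, -0.2]
finger_gap: 0.59
[0.47831354 0.1646497  0.24659851] [ 0.73332319  0.67987112 -0.00278552 -0.00214713]
```

View pics/w1.png

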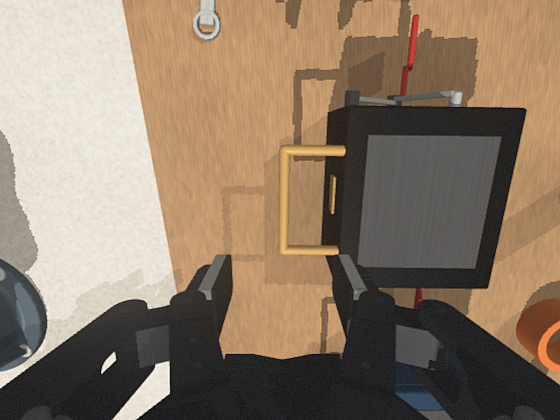

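Run:
```python
from h import *
s=np.load("w1.npz")
a=onz(s,284.5,148,.122);b=onz(s,284.5,251,.122);print(a,b,(a+b)/2,np.degrees(np.arctan2((a-b)[0],(a-b)[1])))
```

```text
[0.48863503 0.21699915 0.122     ] [0.48121963 0.11422948 0.122     ] [0.48492733 0.16561431 0.122     ] 4.127053464519023
```

```bash
python3 -m creep '{"claw":[5,5,5,5,5,1.5,0.5,0,0,0,0,0],"dp":[[0,0.1,3],[0,0.1,6.5],[0,0.1,10],[0,0.1,13],[0,0.1,13],[0,0.1,13],[0,0.1,13],[0,0.1,13],[0,0.1,13],[0,0.1,13],[0,0.1,13],[0,0.1,13]],"roll":[0,0,0,0,0,0,0,0,0,0,0,0]}' 30; python3 -c "
from h import *
for n in ['wrist','scene']:
  s=imaging.snapshot(n);cv2.imwrite(f'pics/{n}2.png',s['image'][:,:,::-1])
m=manip.sense();print(m['tcp_pos'],m['tool_rot'],m['force'],m['finger_gap'])"
```

```text
t: 3.8
tcp_pos: [0.4821, 0.1631, 0.1209]
tool_rot: [0.734, 0.679, 0.0, 0.0]
force: [-0.1, 0.5, 0.1]
finger_gap: 0.0
[0.48204878 0.16308107 0.12072358] [ 7.34451430e-01  6.78661253e-01 -1.56550095e-05 -1.53592119e-05] [-0.07516476  0.27914145 -0.22626332] 0.0014993396507307184
```

View pics/wrist2.png

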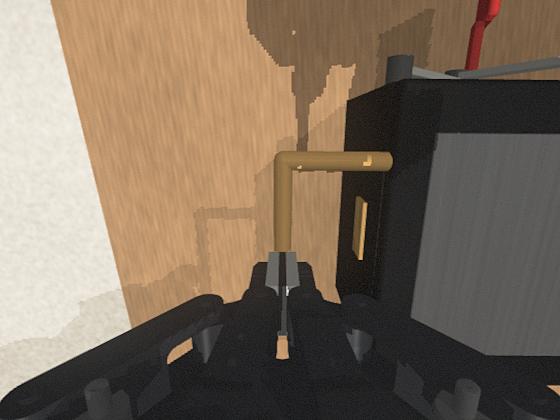

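View pics/scene2.png

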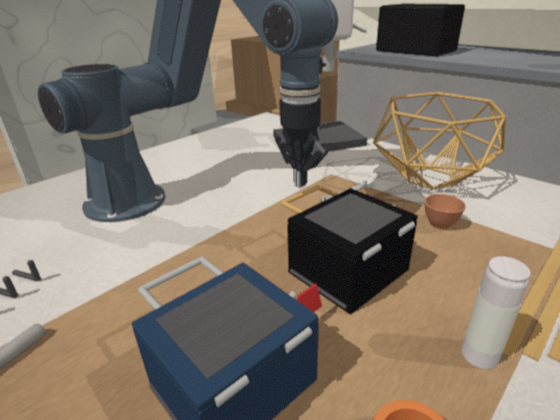

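Run:
```python
from h import *
s=imaging.snapshot('wrist'); np.savez('w2.npz',**s); P=pts(s); H=hsv(s)
for uv in [(283,180),(283,200),(283,220),(283,240),(340,160),(283,256),(278,270),(290,270),(283,300),(281,345),(460,200)]: print(uv,P[uv[1],uv[0]],s['image'][uv[1],uv[0]])
im=s['image'][130:420,180:400,::-1]; cv2.imwrite('pics/w2z.png',cv2.resize(im,None,fx=2,fy=2,interpolation=cv2.INTER_CUBIC))
```

```text
(283, 180) [0.48743772 0.20587235 0.12662787] [153 120  72]
(283, 200) [0.48659645 0.19501615 0.12545119] [149 116  70]
(283, 220) [0.48577134 0.18452115 0.12730719] [154 122  75]
(283, 240) [0.48486759 0.17288225 0.12650525] [149 118  71]
(340, 160) [0.51712489 0.21380407 0.12662614] [159 123  75]
(283, 256) [0.48485696 0.17397324 0.15073533] [55 47 43]
(278, 270) [0.4826392  0.17370596 0.1645687 ] [88 87 83]
(290, 270) [0.487764   0.17408333 0.16616449] [103 102  96]
(283, 300) [0.4842693  0.16785939 0.17892408] [80 78 72]
(281, 345) [4.69998625e-01 3.81798871e-03 5.62189508e-05] [191 148 106]
(460, 200) [0.57760612 0.18891614 0.13011451] [94 92 91]
```

View pics/w2z.png

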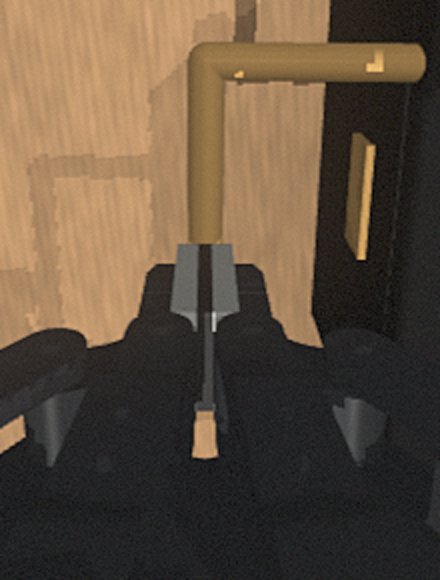

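Run:
```python
from h import *
s=imaging.snapshot('scene'); np.savez('s2.npz',**s); P=pts(s)
f,cx,cy=K(s)
for X in [(.482,.163,.102),(.482,.163,.121),(.482,.163,.14),(.482,.163,.16),(.482,.112,.122),(.485,.218,.122)]:
    c=s['R']@np.array(X)+s['t']; print(X,f*c[0]/c[2]+cx,f*c[1]/c[2]+cy)
for v in range(150,215,5): print(v,s['image'][v,300],P[v,300])
im=s['image'][120:240,240:380,::-1]; cv2.imwrite('pics/s2z.png',cv2.resize(im,None,fx=5,fy=5,interpolation=cv2.INTER_CUBIC))
```

```text
(0.482, 0.163, 0.102) 299.28915302072687 203.0085846173138
(0.482, 0.163, 0.121) 299.25264541359064 194.9057651900113
(0.482, 0.163, 0.14) 299.21524453632134 186.60468553269695
(0.482, 0.163, 0.16) 299.1748736530372 177.64441661801257
(0.482, 0.112, 0.122) 282.19682564024356 203.60912871319744
(0.485, 0.218, 0.122) 317.25127095338695 185.82136339347892
150 [38 36 38] [0.49869536 0.14666071 0.22754878]
155 [34 35 35] [0.49852528 0.14680997 0.21753874]
160 [25 29 30] [0.49753374 0.14789911 0.20686473]
165 [42 42 48] [0.49624701 0.14932533 0.19581161]
170 [42 41 44] [0.49541239 0.15023307 0.18486095]
175 [67 69 68] [0.49063291 0.15565536 0.17095991]
180 [63 62 62] [0.4901915  0.15611089 0.15982258]
185 [76 73 74] [0.49108419 0.15503886 0.14950655]
190 [184 159 133] [ 0.3115475   0.36043081 -0.00039947]
195 [169 135  83] [0.48603827 0.16070944 0.12307413]
200 [176 143 108] [ 0.34960372  0.31674635 -0.000803  ]
205 [177 145 110] [ 3.68115388e-01  2.95499983e-01 -3.34960270e-04]
210 [202 166 105] [0.52955951 0.11076674 0.12588739]
```

View pics/s2z.png

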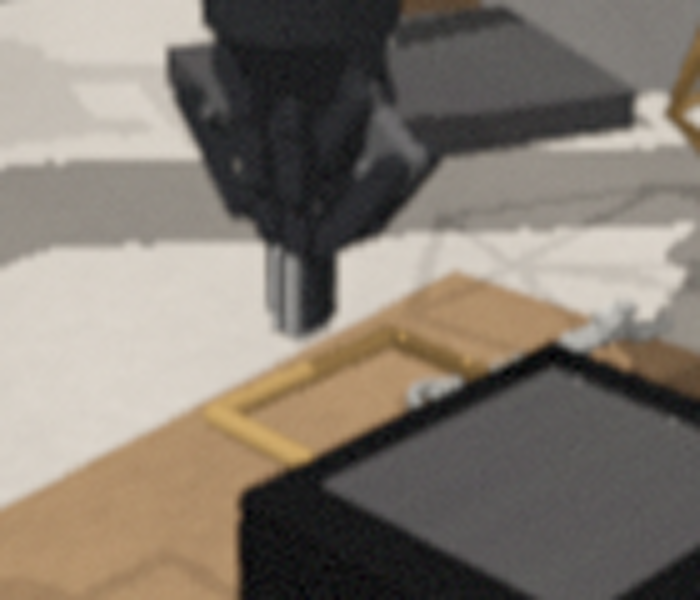

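The fingers closed on nothing. Both cameras put the fingertips near z = 0.141, about 20 mm above the reported TCP instead of 19 mm below it. I'll open, go 38 mm lower and close again.

```bash
python3 -m creep '{"claw":[5,5,5,5,5,5,5,5,5,5],"dp":[[0,0,-0.5],[0,0,-0.5],[0,0,-0.5],[0,0,-0.5],[0,0,0.5],[0,0,1.5],[0,0,2.5],[0,0,3.8],[0,0,3.8],[0,0,3.8]],"roll":[0,0,0,0,0,0,0,0,0,0]}' 30;  python3 - <<'E'
from h import *
s=imaging.snapshot('scene')
im=s['image'][120:240,240:380,::-1]; cv2.imwrite('pics/s3z.png',cv2.resize(im,None,fx=5,fy=5,interpolation=cv2.INTER_CUBIC))
E
```

```text
t: 5.0
tcp_pos: [0.4816, 0.163, 0.082]
tool_rot: [0.734, 0.679, -0.001, -0.001]
force: [-0.4, 0.3, 0.2]
finger_gap: 0.587
```

View pics/s3z.png

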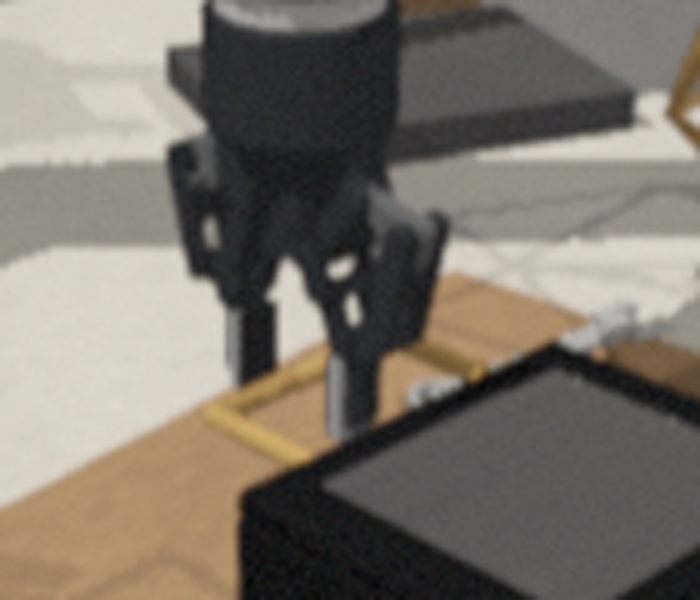

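The fingers now straddle the bar, one in front and one in the gap behind. Closing.

```bash
python3 -m creep '{"claw":[3,1.5,0.5,0,0,0,0],"dp":[[0,0,0],[0,0,0],[0,0,0],[0,0,0],[0,0,0],[0,0,0],[0,0,0]],"roll":[0,0,0,0,0,0,0]}' 30;  python3 - <<'E'
from h import *
s=imaging.snapshot('scene')
im=s['image'][120:240,240:380,::-1]; cv2.imwrite('pics/s4z.png',cv2.resize(im,None,fx=5,fy=5,interpolation=cv2.INTER_CUBIC))
# arc: commanded delta along case x (tool +y) and up (tool -z)
for d in (5,10,15,20,25,30,35,40,45,50,55,60,65,68,69):
    a=np.radians(d); r=np.hypot(.215,.006); p0=np.arctan2(.006,.215)
    print(d, round(21.5-100*r*np.cos(a+p0),2), round(-(100*r*np.sin(a+p0)-.6),2))
E
```

```text
t: 5.75
tcp_pos: [0.4821, 0.1631, 0.0832]
tool_rot: [0.735, 0.679, 0.0, 0.0]
force: [-1.4, -0.1, 5.7]
finger_gap: 0.102
5 0.13 -1.87
10 0.43 -3.72
15 0.89 -5.54
20 1.5 -7.32
25 2.27 -9.03
30 3.18 -10.67
35 4.23 -12.22
40 5.42 -13.68
45 6.72 -15.03
50 8.14 -16.26
55 9.66 -17.36
60 11.27 -18.32
65 12.96 -19.14
68 14.0 -19.56
69 14.36 -19.69
```

View pics/s4z.png

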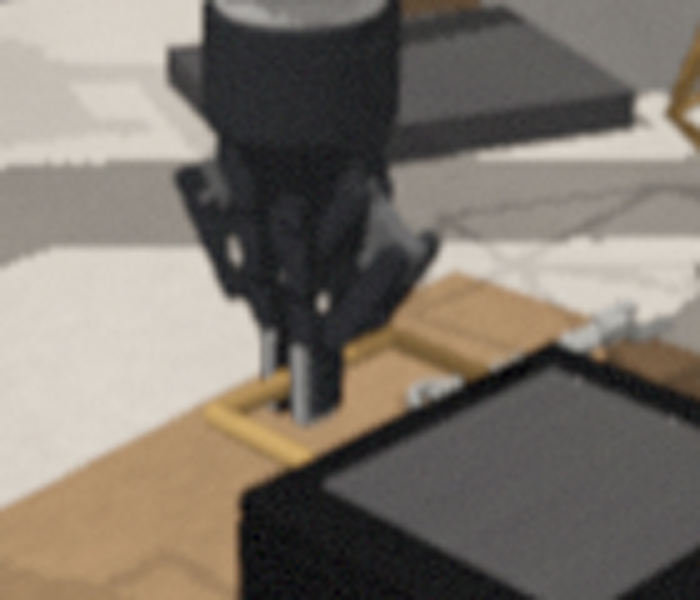

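```bash
python3 -m creep '{"claw":[0,0,0,0,0,0,0,0,0,0],"dp":[[0,0.05,-1],[0,0.15,-1.9],[0,0.25,-2.8],[0,0.45,-3.7],[0,0.65,-4.6],[0,0.9,-5.5],[0,1.2,-6.4],[0,1.5,-7.3],[0,1.9,-8.2],[0,2.27,-9.0]],"roll":[0,0,0,0,0,0,0,0,0,0]}'
python3 - <<'E'
from h import *
s=imaging.snapshot('scene')
cv2.imwrite('pics/s5.png',s['image'][:,:,::-1])
E
```

```text
t: 6.8
tcp_pos: [0.5033, 0.1612, 0.1732]
tool_rot: [0.734, 0.679, -0.001, -0.001]
force: [-4.5, 1.6, -2.2]
finger_gap: 0.101
```

View pics/s5.png

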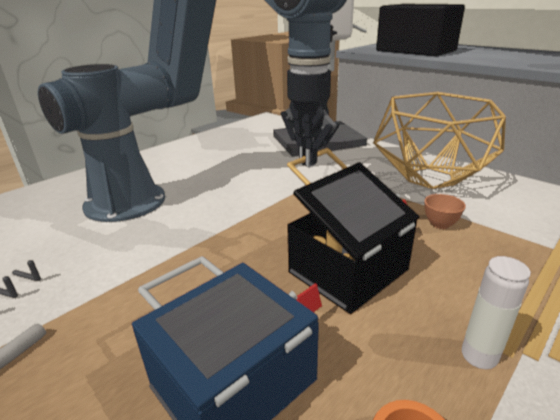

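```bash
python3 -m creep '{"claw":[0,0,0,0,0,0,0,0,0,0,0,0],"dp":[[0,0.5,-1],[0,1.1,-1.95],[0,1.7,-2.9],[0,2.4,-3.8],[0,3.1,-4.65],[0,3.9,-5.4],[0,4.7,-6.2],[0,5.55,-7],[0,6.4,-7.7],[0,7.4,-8.35],[0,8.3,-8.9],[0,9,-9.3]],"roll":[0,0,0,0,0,0,0,0,0,0,0,0]}'
python3 - <<'E'
from h import *
s=imaging.snapshot('scene')
cv2.imwrite('pics/s6.png',s['image'][:,:,::-1])
m=manip.sense();print(m['tcp_pos'],m['force'])
E
```

```text
t: 8.05
tcp_pos: [0.5936, 0.1533, 0.2701]
tool_rot: [0.734, 0.679, -0.001, 0.0]
force: [-9.7, -1.5, 11.8]
finger_gap: 0.099
[0.59567378 0.15316501 0.2711442 ] [-8.31067528 -1.66362181 14.23361564]
```

View pics/s6.png

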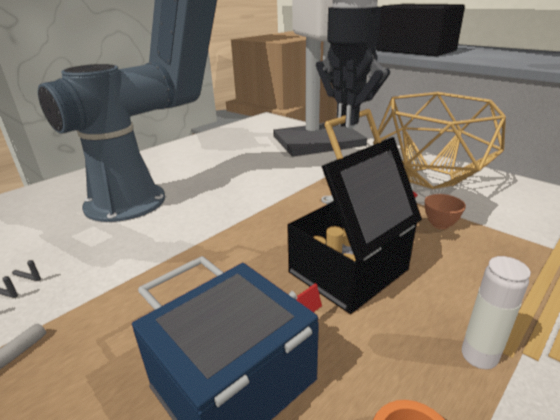

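```bash
python3 -m creep '{"claw":[0,0,0,0,0,0,0,0],"dp":[[0,0,-0.3],[0,0.5,-0.6],[0,1,-0.8],[0,1.6,-1.1],[0,2.2,-1.3],[0,2.7,-1.5],[0,2.7,-1.5],[0,2.7,-1.5]],"roll":[0,0,0,0,0,0,0,0]}'
python3 - <<'E'
from h import *
s=imaging.snapshot('scene')
cv2.imwrite('pics/s7.png',s['image'][:,:,::-1])
m=manip.sense();print(m['tcp_pos'],m['force'])
E
```

```text
t: 8.9
tcp_pos: [0.622, 0.151, 0.283]
tool_rot: [0.735, 0.679, -0.0, 0.001]
force: [-6.9, -3.5, 7.2]
finger_gap: 0.1
[0.62202271 0.15093407 0.28301724] [-6.7387169  -2.68223764  6.82203499]
```

View pics/s7.png

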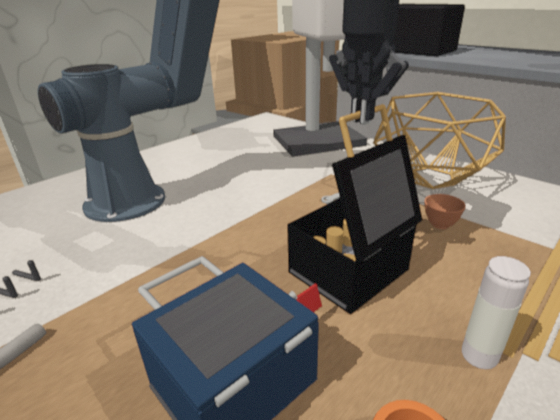

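```bash
cat > ang.py <<'E'
from h import *
import sys
def angle(n='scene'):
    s=imaging.snapshot(n); P=pts(s); H=hsv(s)
    m=(P[...,2]>.14)&(P[...,2]<.29)&(P[...,0]>.52)&(P[...,0]<.8)&(P[...,1]>.06)&(P[...,1]<.26)&(H[...,2]>60)&(H[...,1]<60)
    m=cv2.erode(m.astype(np.uint8),np.ones((5,5)))>0
    q=P[m]
    for _ in range(4):
        c=q.mean(0);u,d,v=np.linalg.svd(q-c,full_matrices=False);nn=v[2]; e=abs((q-c)@nn); q=q[e<.006]
    nn=nn*np.sign(nn[2]); print(n,len(q),c,nn,'tilt',np.degrees(np.arccos(nn[2]))); return s
if __name__=='__main__':
    s=angle(); print({k:np.round(v,3) for k,v in manip.sense().items() if k in('t','tcp_pos','force')})
    if len(sys.argv)>1: cv2.imwrite(f'pics/{sys.argv[1]}.png',s['image'][:,:,::-1])
E
python3 ang.py; python3 -m creep '{"claw":[0,0,0],"dp":[[0,0.3,-0.2],[0,0.6,-0.3],[0,0.6,-0.3]],"roll":[0,0,0]}'; python3 ang.py
```

```text
scene 2798 [0.67930106 0.14434361 0.1962895 ] [ 0.92459168 -0.08168167  0.37209989] tilt 68.15481861157336
{'t': np.float64(9.0), 'tcp_pos': array([0.622, 0.151, 0.283]), 'force': array([-5.906, -2.454,  6.591])}
t: 9.3
tcp_pos: [0.6232, 0.1508, 0.2836]
tool_rot: [0.734, 0.679, -0.005, -0.003]
force: [-12.6, -2.0, 5.1]
finger_gap: 0.097
scene 2776 [0.67926941 0.14228816 0.19771969] [ 0.92714649 -0.08238648  0.36552955] tilt 68.55982400403104
{'t': np.float64(9.35), 'tcp_pos': array([0.623, 0.151, 0.284]), 'force': array([-11.805,  -2.777,   4.428])}
```

```bash
python3 -m creep '{"claw":[2,4,6,6,6,6,6,6],"dp":[[0,0,0],[0,0,0],[0,0,0],[0,0,0],[0,0,0],[0,0,0],[0,0,0],[0,0,0]],"roll":[0,0,0,0,0,0,0,0]}'; python3 ang.py s8
```

```text
t: 10.15
tcp_pos: [0.6274, 0.1516, 0.2837]
tool_rot: [0.734, 0.679, 0.0, 0.0]
force: [0.1, -0.6, 0.8]
finger_gap: 0.7
scene 2988 [0.67562808 0.14374512 0.19635317] [ 0.90897072 -0.08090668  0.40893317] tilt 65.86216440196036
{'t': np.float64(10.2), 'tcp_pos': array([0.627, 0.152, 0.284]), 'force': array([0.155, 0.645, 0.607])}
```

View pics/s8.png

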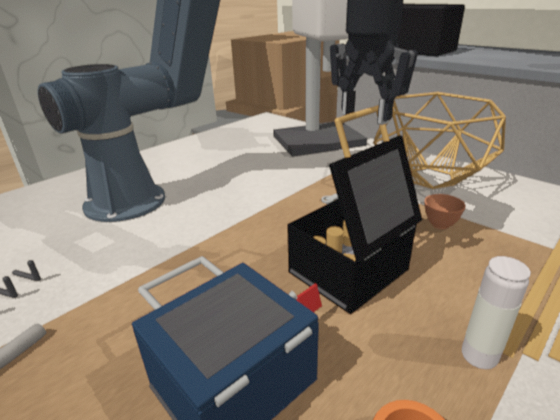

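```bash
python3 -m creep '{"claw":[6,6,6,6,6,6,6,6,6,6],"dp":[[0,0,-1.5],[0,0,-3],[0,0,-5],[0,0,-7],[0,0,-9],[0,0,-11],[-3,0,-12],[-7,0,-12],[-11,0,-12],[-14,0,-12]],"roll":[0,0,0,0,0,0,0,0,0,0]}'; python3 ang.py s9
python3 - <<'E'
from h import *
s=imaging.snapshot('top'); np.savez('t9.npz',**s); cv2.imwrite('pics/t9.png',s['image'][:,:,::-1])
s=imaging.snapshot('wrist'); np.savez('w9.npz',**s); cv2.imwrite('pics/w9.png',s['image'][:,:,::-1])
E
```

```text
t: 11.2
tcp_pos: [0.616, 0.01, 0.4039]
tool_rot: [0.735, 0.678, -0.0, 0.0]
force: [-0.2, -0.2, -0.1]
finger_gap: 0.705
scene 2594 [0.67659797 0.13956326 0.19348014] [ 0.90875168 -0.08030869  0.40953743] tilt 65.82421989541525
{'t': np.float64(11.25), 'tcp_pos': array([0.616, 0.005, 0.404]), 'force': array([ 0.649, -1.213,  0.37 ])}
```

View pics/t9.png

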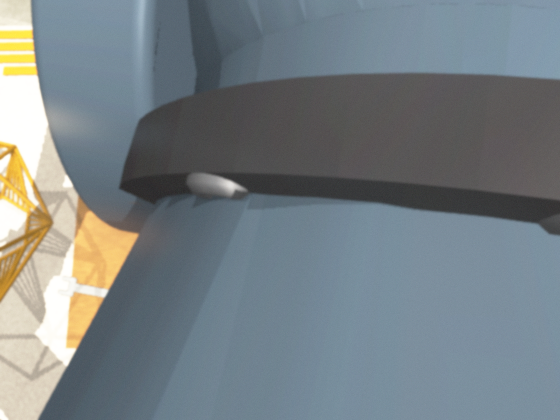

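View pics/w9.png

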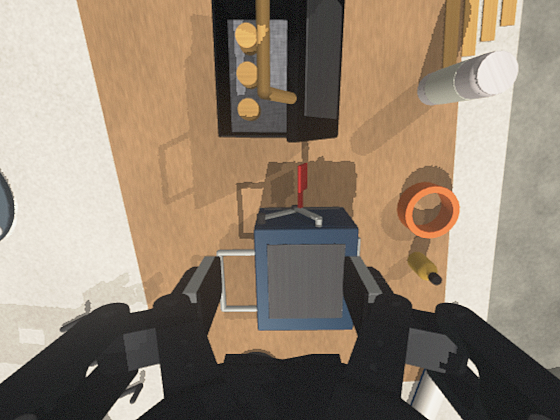

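```bash
python3 -m creep '{"claw":[3,1,0,0,0],"dp":[[4,0,-1],[8,0,-2],[12,0,-3],[16,0,-4],[16,0,-4]],"roll":[0,0,0,0,0]}'
python3 - <<'E'
from h import *
s=imaging.snapshot('wrist'); np.savez('w10.npz',**s); cv2.imwrite('pics/w10.png',s['image'][:,:,::-1])
P=pts(s);H=hsv(s);red=((H[...,0]<6)|(H[...,0]>174))&(H[...,1]>150)&(H[...,2]>60)
n,l,st,c=cv2.connectedComponentsWithStats(red.astype(np.uint8))
for i in range(1,n):
    if st[i,4]>15: print("red",st[i],c[i],np.nanmedian(P[l==i],0),np.nanmin(P[l==i],0),np.nanmax(P[l==i],0))
E
```

```text
t: 11.85
tcp_pos: [0.6287, 0.1783, 0.4452]
tool_rot: [0.732, 0.682, 0.002, -0.0]
force: [-0.4, -1.4, -0.1]
finger_gap: 0.006
red [ 249   63   31   61 1287] [264.19269619  86.18259518] [0.61524366 0.3057499  0.15899851] [ 5.93713551e-01  2.56443816e-01 -2.26576752e-04] [0.63913187 0.36362324 0.16545697]
```

View pics/w10.png

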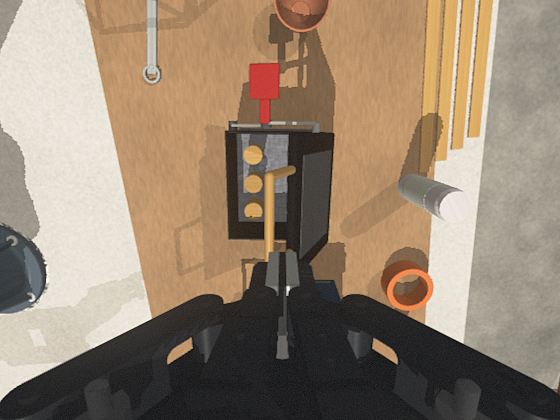

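Run:
```python
from h import *
s=np.load('w10.npz')
P=pts(s);H=hsv(s);red=((H[...,0]<6)|(H[...,0]>174))&(H[...,1]>150)&(H[...,2]>60)
m=cv2.erode(red.astype(np.uint8),np.ones((3,3)))
m[100:]=0
q=P[m>0]; c=q.mean(0); u,d,v=np.linalg.svd(q-c,full_matrices=False); print(len(q),c,v[2],np.min(q,0),np.max(q,0))
a=np.radians(-4.5);x=np.array([np.cos(a),np.sin(a),0]);y=np.array([-np.sin(a),np.cos(a),0])
print("along case x,y:",np.ptp(q@x),np.ptp(q@y), (q@x).min(),(q@x).max(),(q@y).min(),(q@y).max())
X=x*((q@x).min()+(q@x).max())/2+y*((q@y).min()+(q@y).max())/2; print("centre",X)
# with settled arm snapshot
s=imaging.snapshot('wrist');np.savez('w11.npz',**s);P=pts(s);H=hsv(s);red=((H[...,0]<6)|(H[...,0]>174))&(H[...,1]>150)&(H[...,2]>60)
m=cv2.erode(red.astype(np.uint8),np.ones((3,3)));n,l,st,cc=cv2.connectedComponentsWithStats(m)
for i in range(1,n):print(st[i])
vv=np.where(m.sum(1)>20)[0];print(vv.min(),vv.max()); mm=m.copy();mm[vv.max()+1:]=0;q=P[mm>0];print(q.mean(0),np.median(q[:,2]))
print({k:np.round(v,4) for k,v in manip.sense().items() if k in('t','tcp_pos','q','tool_rot')})
```

```text
Traceback (most recent call last):
numpy.linalg.LinAlgError: SVD did not converge
```

Run:
```python
from h import *
a=np.radians(-4.5);x=np.array([np.cos(a),np.sin(a),0]);y=np.array([-np.sin(a),np.cos(a),0])
s=imaging.snapshot('wrist');np.savez('w11.npz',**s)
for s in [np.load('w10.npz'),s]:
    P=pts(s);H=hsv(s);red=((H[...,0]<6)|(H[...,0]>174))&(H[...,1]>150)&(H[...,2]>60)&np.isfinite(P[...,2])&(P[...,2]>.1)
    m=red.astype(np.uint8); vv=np.where(m.sum(1)>20)[0]; m[vv.max()+1:]=0; m=cv2.erode(m,np.ones((3,3)));print(vv.min(),vv.max())
    q=P[m>0];c=q.mean(0);u,d,v=np.linalg.svd(q-c,full_matrices=False);print(len(q),c,v[2])
    print(np.ptp(q@x),np.ptp(q@y),x*((q@x).min()+(q@x).max())/2+y*((q@y).min()+(q@y).max())/2)
print({k:np.round(v,4) for k,v in manip.sense().items() if k in('t','tcp_pos','q','tool_rot')})
```

```text
64 98
834 [0.61662111 0.3105526  0.15994756] [-0.18074617  0.01410768  0.98342859]
0.03604678007723394 0.04175964443828922 [0.61592908 0.31069995 0.        ]
61 95
857 [0.61586266 0.31088015 0.1598118 ] [ 0.17992669 -0.01384191 -0.98358263]
0.03717057179108352 0.04121344446661518 [0.61528628 0.31085548 0.        ]
{'t': np.float64(11.95), 'q': array([ 9.8700e-02,  4.1620e-01,  9.9660e-01, -1.0000e-04,  1.7287e+00,
        1.7400e-01]), 'tcp_pos': array([0.6285, 0.1737, 0.4437]), 'tool_rot': array([7.332e-01, 6.800e-01, 0.000e+00, 1.000e-04])}
```

```bash
python3 -m creep '{"claw":[0,0,0,0,0,0,0,0,0,0,0],"dp":[[4,-1,0],[8,-2.5,0],[12,-4,0],[14,-4.2,0],[14,-4.2,4],[14,-4.2,8],[14,-4.2,12],[14,-4.2,16],[14,-4.2,20],[14,-4.2,23],[14,-4.2,25]],"roll":[0,0,0,0,0,0,0,0,0,0,0]}'; python3 ang.py s12
python3 - <<'E'
from h import *
s=imaging.snapshot('wrist'); np.savez('w12.npz',**s); cv2.imwrite('pics/w12.png',s['image'][:,:,::-1])
print(manip.sense()['tcp_pos'])
E
```

```text
t: 13.05
tcp_pos: [0.597, 0.3124, 0.1901]
tool_rot: [0.735, 0.678, -0.003, -0.001]
force: [-0.4, 0.1, 0.5]
finger_gap: -0.004
scene 2871 [0.675674   0.14573104 0.19667014] [ 0.90896269 -0.08030433  0.40906972] tilt 65.85359050177655
{'t': np.float64(13.1), 'tcp_pos': array([0.595, 0.312, 0.187]), 'force': array([-0.217, -0.578, -2.257])}
[0.5959724  0.31218756 0.1893685 ]
```

View pics/w12.png

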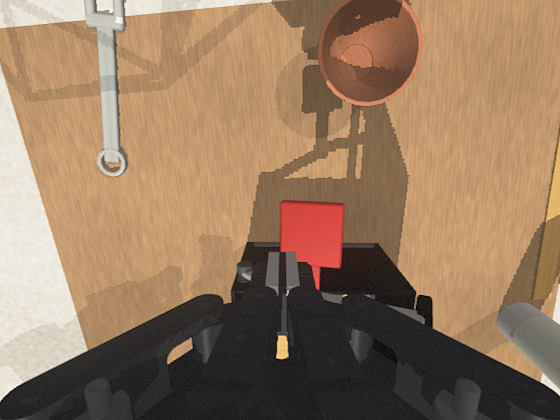

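View pics/s12.png

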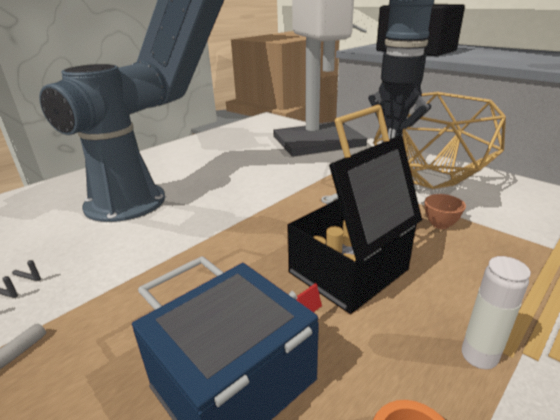

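Run:
```python
from h import *
s=np.load('w12.npz')
print(onz(s,312,235,.16),onz(s,281,202,.16),onz(s,343,267,.16)); print(pts(s)[235,312],pts(s)[210,290],pts(s)[262,335], pts(s)[256,276],pts(s)[256,292])
```

```text
[0.61638029 0.3111998  0.16      ] [0.59786334 0.33504538 0.16      ] [0.63608363 0.28659415 0.16      ]
[0.61637185 0.31124716 0.16012855] [0.60318902 0.32831356 0.1563117 ] [0.63054435 0.29158203 0.16185437] [0.59520899 0.32310174 0.21717477] [0.60269555 0.32199002 0.21595745]
```

```bash
python3 -m creep '{"claw":[0,0,0,0,0,0,0],"dp":[[0.3,0.6,1.5],[0.3,0.6,3.0],[0.3,0.6,3.7],[0.3,0.9,4.1],[0.3,1.2,4.5],[0.3,1.4,4.8],[0.3,1.4,4.8]],"roll":[0,0,0,0,0,0,0]}'; python3 ang.py
```

```text
t: 13.85
tcp_pos: [0.6127, 0.3162, 0.1456]
tool_rot: [0.735, 0.679, 0.0, 0.0]
force: [0.1, -0.7, -0.2]
finger_gap: 0.004
scene 2771 [0.67602511 0.14466231 0.1957363 ] [ 0.90868375 -0.08068187  0.4096148 ] tilt 65.8193603762674
{'t': np.float64(13.9), 'tcp_pos': array([0.613, 0.316, 0.146]), 'force': array([0.475, 0.245, 0.516])}
```

```bash
python3 -m creep '{"claw":[0,0,0,0],"dp":[[0,0.25,0.4],[0,0.55,0.8],[0,0.85,1.2],[0,0.85,1.2]],"roll":[0,0,0,0]}'; python3 ang.py; python3 -m creep '{"claw":[0,0],"dp":[[0,0.25,0.4],[0,0.25,0.4]],"roll":[0,0]}'; python3 ang.py
```

```text
t: 14.3
tcp_pos: [0.622, 0.3155, 0.1337]
tool_rot: [0.735, 0.678, 0.001, 0.001]
force: [1.8, 0.3, 2.6]
finger_gap: 0.005
scene 2907 [0.6785091  0.14481553 0.19658025] [ 0.92138316 -0.08154573  0.38000443] tilt 67.66604316987852
{'t': np.float64(14.35), 'tcp_pos': array([0.622, 0.316, 0.134]), 'force': array([1.228, 0.615, 3.294])}
t: 14.55
tcp_pos: [0.6234, 0.3152, 0.1292]
tool_rot: [0.735, 0.679, -0.0, -0.0]
force: [0.5, 0.4, 1.4]
finger_gap: 0.002
scene 2749 [0.67921059 0.14227235 0.19623312] [ 0.9245386  -0.08233934  0.37208684] tilt 68.15562444240192
{'t': np.float64(14.6), 'tcp_pos': array([0.623, 0.315, 0.129]), 'force': array([ 0.6  , -1.08 ,  1.543])}
```

```bash
python3 -m creep '{"claw":[0,0,0],"dp":[[0,0.25,0.4],[0,0.5,0.8],[0,0.5,0.8]],"roll":[0,0,0]}'; python3 ang.py; python3 -m creep '{"claw":[0,0,0],"dp":[[0,0.25,0.4],[0,0.5,0.8],[0,0.5,0.8]],"roll":[0,0,0]}'; python3 ang.py s13
```

```text
t: 14.9
tcp_pos: [0.6276, 0.3147, 0.1205]
tool_rot: [0.735, 0.679, -0.001, -0.001]
force: [0.7, -1.4, -1.0]
finger_gap: 0.0
scene 2731 [0.67650519 0.14275301 0.19790976] [ 0.91592885 -0.08178132  0.39292004] tilt 66.86368450044804
{'t': np.float64(14.95), 'tcp_pos': array([0.627, 0.315, 0.12 ]), 'force': array([ 0.138, -0.241, -0.334])}
t: 15.25
tcp_pos: [0.6328, 0.3144, 0.1126]
tool_rot: [0.735, 0.679, -0.001, -0.0]
force: [1.1, 0.1, 0.5]
finger_gap: -0.0
scene 3035 [0.67120953 0.14437614 0.19461478] [ 0.88390494 -0.07820337  0.46108166] tilt 62.543073118218004
{'t': np.float64(15.3), 'tcp_pos': array([0.633, 0.315, 0.113]), 'force': array([ 0.664, -0.201,  0.048])}
```

View pics/s13.png

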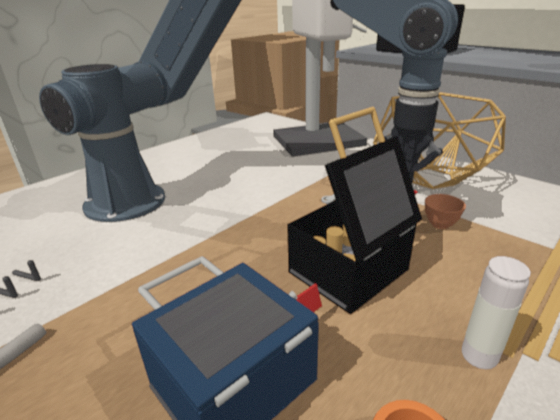

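```bash
python3 -m creep '{"claw":[0,0,0,0,0,0,0,0,0,0,0,0],"dp":[[0.5,0,-2],[1,0,-5],[2,0,-9],[3,0,-13],[4,0,-17],[4,-3,-20],[4,-6,-22],[4,-10,-22],[4,-10,-22],[4,-10,-22],[4,-10,-22],[4,-10,-22]],"roll":[0,0,0,0,0,0,0,0,0,0,0,0]}';  python3 -m creep '{"claw":[0,0,0,0,0,0,0,0,0,0,0,0],"dp":[[0,0,0],[0,0,0],[0,0,0],[0,0,0],[0,0,0],[0,0,0],[0,0,0],[0,0,0],[0,0,0],[0,0,0],[0,0,0],[0,0,0]],"roll":[0,0,0,0,0,0,0,0,0,0,0,0]}'; python3 ang.py s14
```

```text
t: 16.5
tcp_pos: [0.5379, 0.3622, 0.3332]
tool_rot: [0.735, 0.678, -0.0, 0.0]
force: [0.1, 0.3, 0.3]
finger_gap: -0.001
t: 17.7
tcp_pos: [0.5367, 0.3624, 0.3337]
tool_rot: [0.734, 0.679, 0.0, -0.0]
force: [-0.7, 0.2, 0.0]
finger_gap: 0.0ang.py:9: RuntimeWarning: Mean of empty slice.
  c=q.mean(0);u,d,v=np.linalg.svd(q-c,full_matrices=False);nn=v[2]; e=abs((q-c)@nn); q=q[e<.006]
  ret = um.true_divide(
Traceback (most recent call last):
  File "ang.py", line 12, in <module>
    s=angle(); print({k:np.round(v,3) for k,v in manip.sense().items() if k in('t','tcp_pos','force')})
  File "ang.py", line 9, in angle
    c=q.mean(0);u,d,v=np.linalg.svd(q-c,full_matrices=False);nn=v[2]; e=abs((q-c)@nn); q=q[e<.006]
                                                                ~^^^
IndexError: index 2 is out of bounds for axis 0 with size 0
```

The lid is below the height window my angle script uses, so it may be shut. I'll wait a second and check.

```bash
python3 -m creep '{"claw":[0,0,0,0,0,0,0,0,0,0,0,0],"dp":[[0,0,0],[0,0,0],[0,0,0],[0,0,0],[0,0,0],[0,0,0],[0,0,0],[0,0,0],[0,0,0],[0,0,0],[0,0,0],[0,0,0]],"roll":[0,0,0,0,0,0,0,0,0,0,0,0]}'
python3 - <<'E'
from h import *
s=imaging.snapshot('scene'); cv2.imwrite('pics/s15.png',s['image'][:,:,::-1]); P=pts(s); s0=np.load('scene0.npz'); P0=pts(s0)
for nm,(u0,u1,v0,v1) in {'black':(325,380,205,230),'blue':(180,270,295,350)}.items():
    for p in (P0,P):
        q=p[v0:v1,u0:u1].reshape(-1,3); q=q[np.isfinite(q[:,2])]; c=q.mean(0); n=np.linalg.svd(q-c,full_matrices=False)[2][2]; n*=np.sign(n[2]); print(nm,c,n,np.degrees(np.arccos(n[2])))
s=imaging.snapshot('top'); cv2.imwrite('pics/t15.png',s['image'][:,:,::-1])
E
```

```text
t: 18.95
tcp_pos: [0.5367, 0.3624, 0.3337]
tool_rot: [0.734, 0.679, 0.0, -0.0]
force: [0.3, 0.1, -0.2]
finger_gap: -0.006
black [0.61999991 0.15006808 0.12857446] [-3.04272218e-03 -1.55796910e-04  9.99995359e-01] 0.174563791866056
black [0.62009006 0.15012821 0.12858184] [-2.00521811e-03  8.08483224e-04  9.99997663e-01] 0.12387755748108287
blue [ 0.64471067 -0.16591606  0.12850529] [-0.00769943  0.00434891  0.9999609 ] 0.5066587808658498
blue [ 0.64473122 -0.16588238  0.12851583] [-0.00792866  0.00386887  0.99996108] 0.505483590122446
```

View pics/s15.png

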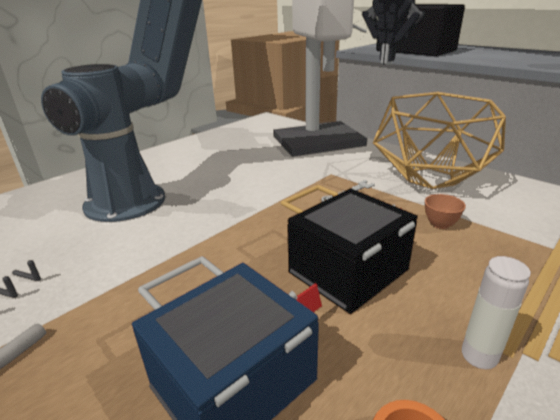

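The picture shows both cases shut, with both lids back at their starting height and the gripper well clear of everything.

```bash
python3 -c "
from station import workorder; print(workorder.sign_off())"
```

```text
the job is handed in; nothing more can be done
None
```

I raised the black case's lid by its brass handle to the stop, let go, and the stay held it. Pressing the red pad then broke the stay, and the lid sank fully shut. I handed the job in at about 19 s; it reports no verdict.

- **Raising and locking:** the lid reached 68° and the push force rose at the stop. When released it settled to 65.9° and stayed within 0.1° of that over about 3.7 s, with the gripper off it for most of that time.
- **Breaking the stay:** I pressed down and towards the hinge with about 3 N. The lid rose to 68.2° and then began to sink, and I backed the gripper away.
- **Last checks:** in the final scene picture the black lid is within 0.1 mm in height and 0.1° in tilt of where it started. The blue case has not changed, and the arm was touching nothing.
- **First grasp failed:** the fingers closed on nothing above the bar. Both cameras put the fingertips about 20 mm above the reported TCP, not 19 mm ahead of it as stated. I went 38 mm lower, gripped the bar, and used the measured offset from then on. That first close disturbed nothing.
- **Other disagreement:** the cameras gave the bar's position along x between 0.481 and 0.485 m, which didn't affect the grasp.

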